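Load a weight on the sprung stage and latch it down

ROBOT

A 6-joint arm with a two-finger parallel gripper is mounted at the origin on a cart in front of the work surface, level with it; the furniture and walls round the work are solid. World frame = base frame: x ahead of the robot, y to its left, z up, the work surface at z = 0. Lengths are in m, angles in rad, forces in N, time in s.
With the tool pointing down it reaches from about 0.35 to 0.85 m from the base axis. Payload 8.1 kg.
Tool frame: the origin (TCP) lies at the very end of the fingers, on their centre line; the grasp point (between the pads) lies 19 mm behind it (robot.pinch_z is the distance from the TCP to the grasp point, in m); x points along the fingers, z is the direction in which the jaws open and shut, and the axes are right-handed (so a half turn about x gives the same grasp; the last joint's range is limited). The gripper opens to 93 mm and grips with 3 to 60 N. Pads are 15 mm wide; open, the fingers measure 128 mm over their backs; the gripper's body (75 mm by 188 mm) begins 65 mm behind the grasp point.
Start: joints at [1.052, 0.13, 1.488, -0, 1.523, -0.085], TCP at [0.252, 0.544, 0.219] pointing down, gripper open.
Joint ranges: [-2.96, 2.96], [-0.89, 2.26], [0.02, 2.5], [-1.34, 4.48], [0, 2.73], [-2.66, 2.66]. Speed limits (rad/s): [2.39, 2.39, 2.79, 3.14, 3.14, 3.14].

INTERFACE

Orientations are given as a rotation vector (axis times angle).
In Python, from plant import robot, optics, ticket gives the robot as it stands.
- The arm moves only by the tool jog_arm, never from a script. Its argument "targets" is a list of rows, each a list of 7 numbers: the shift along the tool's x, y, z in cm, then the turn, a rotation vector about the tool's x, y, z in degrees, then the closure, from 0 (fully open) to 1 (shut). In form: [[dx, dy, dz, ax, ay, az, grip], ...]. A call has 1 to 5 rows; each row is the pose to reach, as a shift and turn from the pose measured when the call began, along the tool's axes at that moment; what a row does not reach only later rows make up. A row lasts 1/8 s, in which the tool goes at most 62.5 mm and 10.7 degrees, less where a joint would pass 70% of its speed; a pose out of reach is approached as far as the arm can. A call with a gripper value outside its range is refused whole. The fingers move at their own pace and stop on an object; "squeeze" is the grip in N (left out, the last holds). Time passes only in rows, so rows that repeat a pose let the fingers close. It gives the time, the measured TCP pose, the force and the opening at its end, in the units of the state.
- robot.read_state(): the state, without advancing time (a new reading comes with each control period).
- optics.read_camera(name): name is "scene" or "side" or "wrist"; returns a dict with "frame" (384x512x3 uint8, red, green, blue), "vertical_fov" (degrees; the focal length in pixels is half the picture's height over the tangent of half this angle, whatever the lens; pixels are square), "cx", "cy" (the principal point, pixels), "R" (3x3) and "t" (3): a world point X has camera coordinates R X + t. Camera axes: x right, y down, z forward; pixel columns grow to the right and rows downward; lengths in m; the calibration is good to about 2 mm. A picture is of the moment at which its call begins. There is no depth.
- ticket.close_job(): hands the job in, once; it reports no verdict.
The state is a dict: "t": time; "q": joint angles; "dq": joint speeds; "joint_torque": joint torques, N m; "tool_pos": TCP position; "orientation": TCP orientation; "force": force on the tool from outside, world axes, zero at the start; "wrist_torque": the same for the moment, N m; "opening": finger opening in m.
Only numpy, scipy, OpenCV 4.12 (cv2) and the standard library are available. Lean on these libraries where they do the work, as an engineer would, in place of code of your own. Each camera call takes 0.05 s, during which the arm holds its last target.

TASK

Three slotted cylinder weights stand loose on the open bench near the sprung loading stage. Stand the middle-sized one upright on the middle of the stage's round plate while the plate is up, then press it down, hold it there until the bolt of the stage has caught the plate, and let go so that plate and weight stay down. Leave the other two weights where they stand.

Things in the scene. Friction and masses are not known exactly. Their poses are not given: they have to be found in the camera images.
- set_weight_3: The middle-sized of the three loose weights, the one to load: a plain steel cylinder 47 mm in diameter and 24 mm high with a narrow slot from rim to middle, about 0.3 kg, standing upright. Origin at the centre of its underside, z axis up.
- set_weight_2: The largest loose weight, a bystander: steel cylinder 61 mm in diameter, 26 mm high. Origin at the centre of its underside. The weights stand 9 cm or more apart, centre to centre.
- set_weight_4: The smallest loose weight, a bystander: steel cylinder 28 mm in diameter, 28 mm high. Origin at the centre of its underside.
- stage_top (a point): Centre of the top of the stage's round plate (aluminium, 72 mm wide, z up) on a spring plunger over a fixed base, 120x100 mm, under 47 mm high. Up: 78 mm above the bench, even under the weight. Stop: 56 mm. Below 60 mm a bolt slides in over a lug within 0.3 s; let go, the plate then rests latched at 61 mm, else it springs up. Spring 8 N (up) to 13.5 N (stop), plus 4 N or so to push the bolt aside.
There are look-alikes about, which are no part of the job. Leave any blue, pink or red look-alike of the set_weight_3 alone.

How it is judged:
By the outcome, as a careful person would: the job done as asked, in the order asked, and still so for the second after the job is handed in, with the robot touching nothing.
It also fails if it takes over 38 s, if anything falls off the work surface, if the arm or the gripper's body presses on something with over 40 N, if the wrist force passes 120 N, or if a joint passes its speed limit or range.

## Working session

There is one attempt and no reset: what is moved stays moved. The work goes in short steps, Python scripts to look and compute and a tool call to move; the robot and the scene stay as the last step left them, time stands still between calls to the robot, and variables do not carry over. Pictures are saved under pics/ and viewed, and the job is handed in when it is done.

Besides the shell and the picture viewer there is one more tool, called after "Emit:" as name(argument=value, ...), one argument or row to a line, values as JSON. jog_arm: Moves the arm, as the interface text tells. Its arguments: {"type":"object","properties":{"targets":{"type":"array"},"squeeze":{"type":"number"}},"required":["targets"]}

```bash
mkdir -p pics; ls; cat > h.py <<'E'
import numpy as np,cv2
from plant import robot,optics,ticket
def shot(n,f):
    c=optics.read_camera(n); cv2.imwrite('pics/'+f,cv2.cvtColor(c['frame'],cv2.COLOR_RGB2BGR))
    d={k:np.array(c[k]) for k in c}; np.savez('pics/'+f+'.npz',**d); return d
def load(f): return dict(np.load('pics/'+f+'.npz'))
def foc(c): return c['frame'].shape[0]/2/np.tan(np.radians(c['vertical_fov'])/2)
def ray(c,u,v,z):
    f=foc(c); d=c['R'].T@np.array([(u-c['cx'])/f,(v-c['cy'])/f,1]); o=-c['R'].T@c['t']
    return o+d*(z-o[2])/d[2]
def proj(c,X):
    p=c['R']@np.array(X)+c['t']; f=foc(c); return np.array([c['cx']+f*p[0]/p[2],c['cy']+f*p[1]/p[2]])
E
python3 - <<'E'
from h import *
for n in ['scene','side','wrist']:
    c=shot(n,n+'0.png'); print(n,c['vertical_fov'],c['cx'],c['cy'],-c['R'].T@c['t'])
print(robot.read_state(), robot.pinch_z)
E
```

```text
pics
scene 44.518040025250244 258.88091406702875 187.54709272539512 [ 0.01322771 -0.46500578  0.8441612 ]
side 55.554896356502546 253.8840155497727 190.53062011993288 [ 0.29792582 -0.6248778   0.62172329]
wrist 68.68511184988598 254.92992177659997 192.35190907376432 [0.1758302  0.57975182 0.38291043]
{'t': 0.15, 'q': array([ 1.05160041e+00,  1.31011607e-01,  1.48903167e+00,  2.74693977e-05,
        1.52298619e+00, -8.53829506e-02]), 'dq': array([ 0.00143272, -0.00189873, -0.00330792,  0.00029561,  0.00162857,
       -0.00034074]), 'joint_torque': array([ 1.27129428e-03, -5.60478652e+01, -4.92334056e+01,  7.68580078e-02,
        3.06048605e-02, -5.27941859e-05]), 'tool_pos': array([0.25194382, 0.5440595 , 0.21781273]), 'orientation': array([-0.88468953,  1.38506239,  0.88363327]), 'force': array([0.36920564, 0.51636609, 0.02274365]), 'wrist_torque': array([0.04810147, 0.01863092, 0.02291894]), 'opening': 0.09317483487254238} 0.0188
```

View pics/scene0.png

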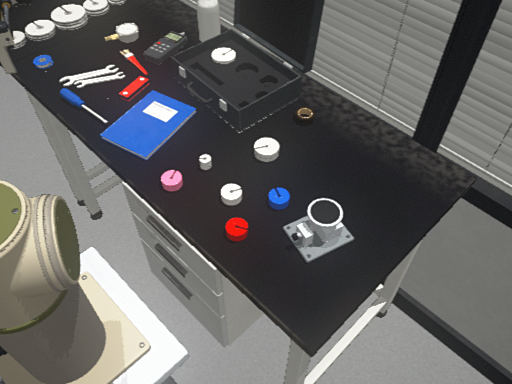

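View pics/side0.png

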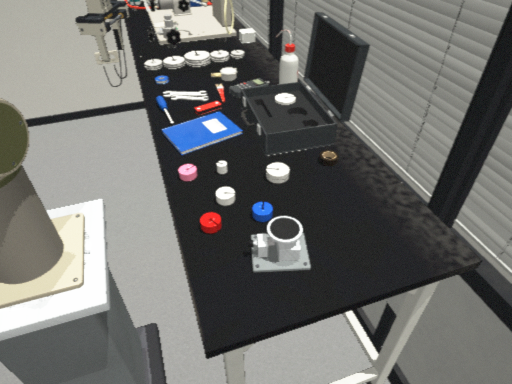

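View pics/wrist0.png

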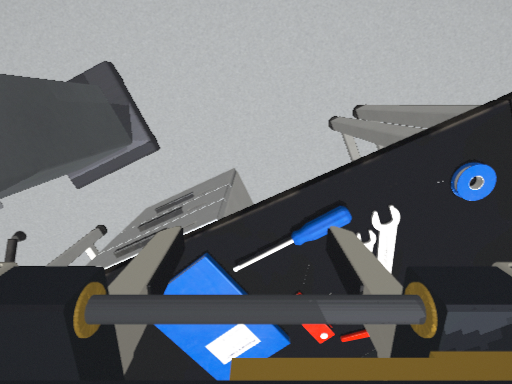

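The scene view shows the white middle-sized weight at about (231,194), the small one at (205,162), the large one at (266,149) and the plate at (325,213). Blue, pink and red look-alikes stand around them. Next I measure the positions.

```bash
python3 - <<'E'
from h import *
a=load('scene0.png');b=load('side0.png')
for n,p,z in [('mid',(231,191),.024),('small',(205,158),.028),('large',(266,146),.026),('red',(237,226),.024),('blue',(279,195),.024),('pink',(172,177),.024),('plate',(325,213),.078)]: print(n,ray(a,*p,z).round(4))
for n,p,z in [('mid',(225,192),.024),('small',(222,164),.028),('large',(277,169),.026),('red',(210,219),.024),('blue',(262,208),.024),('plate',(285,230),.078)]: print(n,ray(b,*p,z).round(4))
A=cv2.resize(cv2.cvtColor(a['frame'],4)[140:270,150:370],None,fx=3.5,fy=3.5,interpolation=2);cv2.imwrite('pics/a1.png',A)
B=cv2.resize(cv2.cvtColor(b['frame'],4)[150:280,160:340],None,fx=4,fy=4,interpolation=2);cv2.imwrite('pics/b1.png',B)
E
```

```text
mid [0.4474 0.0456 0.024 ]
small [0.4701 0.1607 0.028 ]
large [0.6038 0.0886 0.026 ]
red [ 0.3913 -0.0337  0.024 ]
blue [ 0.5163 -0.0382  0.024 ]
pink [0.3787 0.1714 0.024 ]
plate [ 0.5159 -0.1641  0.078 ]
mid [0.4471 0.0478 0.024 ]
small [0.4693 0.1577 0.028 ]
large [0.6029 0.0894 0.026 ]
red [ 0.3892 -0.0319  0.024 ]
blue [ 0.5145 -0.0372  0.024 ]
plate [ 0.5169 -0.1663  0.078 ]
```

View pics/a1.png

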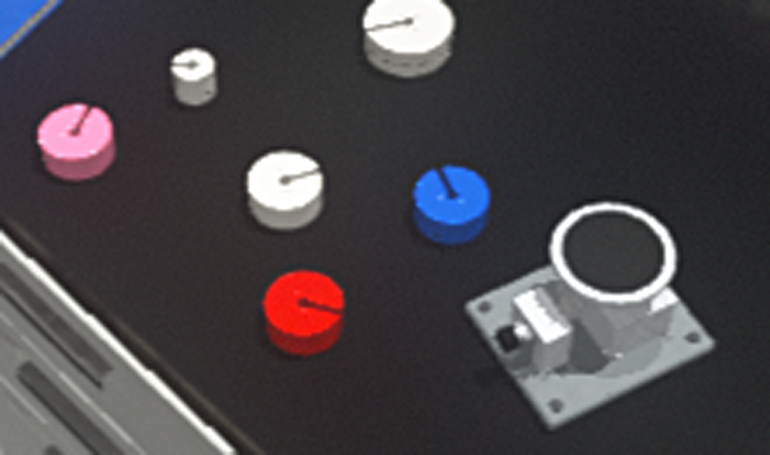

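View pics/b1.png

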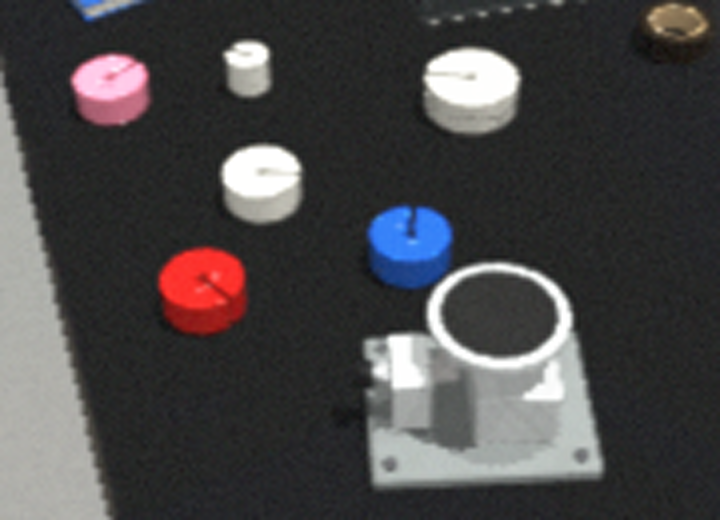

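```bash
cat >> h.py <<'E'
from scipy.spatial.transform import Rotation as Ro
def st(): return robot.read_state()
def jog(p,yaw):
    """tool x down, tool z (jaw) horizontal at yaw (deg); picks nearer half turn"""
    s=st(); R=Ro.from_rotvec(s['orientation']).as_matrix()
    best=None
    for y in (yaw,yaw+180):
        z=np.array([np.cos(np.radians(y)),np.sin(np.radians(y)),0]); x=np.array([0,0,-1.]); T=np.c_[x,np.cross(z,x),z]
        r=Ro.from_matrix(R.T@T).as_rotvec(degrees=True)
        print('t',s['t'],'yaw',y,'shift cm',(R.T@(np.array(p)-s['tool_pos'])*100).round(2),'turn',r.round(1))
    print('now',s['tool_pos'].round(4),'jaw',R[:,2].round(3),'x',R[:,0].round(3),'F',s['force'].round(1),'open',round(s['opening'],4),'q',s['q'].round(2))
E
python3 - <<'E'
from h import *
a=load('scene0.png');b=load('side0.png')
print(ray(a,231.4,192,.024),ray(b,225.5,193.5,.024),ray(a,325.4,212,.078),ray(b,284.75,229,.078))
print(ray(a,150+320/3.5,140+171/3.5,.024)-ray(a,231.4,192,.024))
jog((0.447,0.046,0.16),0)
E
```

```text
[0.44609316 0.04285149 0.024     ] [0.44671196 0.0418804  0.024     ] [ 0.51840788 -0.16306437  0.078     ] [ 0.51744955 -0.16358096  0.078     ]
[ 2.24153502e-02 -9.16949967e-03  1.11022302e-16]
t 0.15 yaw 0 shift cm [  5.83 -38.63 -36.99] turn [65.1 -0.1  0. ]
t 0.15 yaw 180 shift cm [  5.83 -38.63 -36.99] turn [-1.149e+02 -0.000e+00 -1.000e-01]
now [0.2519 0.5441 0.2178] jaw [ 0.42   0.907 -0.001] x [-0.001 -0.001 -1.   ] F [0.4 0.5 0. ] open 0.0932 q [ 1.05  0.13  1.49  0.    1.52 -0.09]
```

```bash
python3 - <<'E'
from h import *
jog((0.446,0.043,0.16),20)
E
```

```text
t 0.15 yaw 20 shift cm [  5.83 -38.67 -37.3 ] turn [45.1 -0.1  0. ]
t 0.15 yaw 200 shift cm [  5.83 -38.67 -37.3 ] turn [-1.349e+02 -0.000e+00 -1.000e-01]
now [0.2519 0.5441 0.2178] jaw [ 0.42   0.907 -0.001] x [-0.001 -0.001 -1.   ] F [0.4 0.5 0. ] open 0.0932 q [ 1.05  0.13  1.49  0.    1.52 -0.09]
```

Emit:
jog_arm(
  targets=[
    [5.8,-38.8,-37.3,45,0,0,0.2],
    [5.8,-38.8,-37.3,45,0,0,0.2],
    [5.8,-38.8,-37.3,45,0,0,0.2],
    [5.8,-38.8,-37.3,45,0,0,0.2],
    [5.8,-38.8,-37.3,45,0,0,0.2],
  ],
)

```text
t: 0.78
tool_pos: [0.3649, 0.253, 0.1846]
orientation: [-0.274, 1.554, 0.273]
force: [0.5, 0.7, -0.2]
opening: 0.0745
```

```bash
python3 - <<'E'
from h import *
jog((0.446,0.043,0.16),20)
E
```

```text
t 0.775 yaw 20 shift cm [  2.49 -22.5    0.45] turn [-0.  -0.   0.1]
t 0.775 yaw 200 shift cm [  2.49 -22.5    0.45] turn [1.8e+02 1.0e-01 1.0e-01]
now [0.3649 0.253  0.1846] jaw [ 0.94   0.342 -0.001] x [-0.    -0.001 -1.   ] F [ 0.5  0.7 -0.2] open 0.0745 q [ 0.49 -0.29  1.95 -0.    1.48  0.14]
```

Emit:
jog_arm(
  targets=[
    [2.5,-22.5,0.4,0,0,0,0.2],
    [2.5,-22.5,0.4,0,0,0,0.2],
    [2.5,-22.5,0.4,0,0,0,0.2],
    [2.5,-22.5,0.4,0,0,0,0.2],
    [2.5,-22.5,0.4,0,0,0,0.2],
  ],
)

```text
t: 1.4
tool_pos: [0.4456, 0.0405, 0.1593]
orientation: [-0.271, 1.556, 0.269]
force: [-1.0, 0.3, -0.2]
opening: 0.0741
```

```bash
python3 - <<'E'
from h import *
shot('wrist','w1.png')
jog((0.446,0.043,0.16),20)
E
```

```text
t 1.45 yaw 20 shift cm [-0.06  0.07  0.1 ] turn [-0.2 -0.1  0. ]
t 1.45 yaw 200 shift cm [-0.06  0.07  0.1 ] turn [179.8   0.    0.2]
now [0.4453 0.042  0.1594] jaw [ 0.941  0.339 -0.002] x [-0.002 -0.001 -1.   ] F [ 0.2 -0.1  0.9] open 0.0745 q [-0.02 -0.26  1.97 -0.    1.43 -0.37]
```

View pics/w1.png

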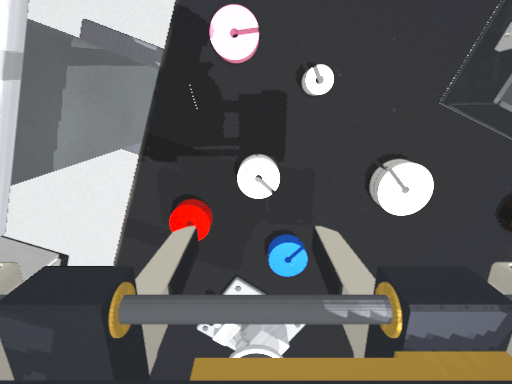

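The wrist view shows the middle weight at about (258,176), between the fingers. The stage is at the bottom edge.

```bash
python3 - <<'E'
from h import *
c=load('w1.png')
g=c['frame'].min(2)
A=cv2.resize(cv2.cvtColor(c['frame'],4)[140:215,220:300],None,fx=7,fy=7,interpolation=2);cv2.imwrite('pics/w1c.png',A)
print(ray(c,258,176.5,.024))
p=np.array([[0.446+.0235*np.cos(t),0.0425+.0235*np.sin(t),.024] for t in np.linspace(0,6.28,40)])
for f,(x0,y0,x1,y1) in {'w1.png':(220,140,300,215),'scene0.png':(200,165,260,215),'side0.png':(195,165,255,215)}.items():
    c=load(f);im=cv2.resize(cv2.cvtColor(c['frame'],4),None,fx=6,fy=6,interpolation=2)
    for X in p:
        u=(proj(c,X)+.5)*6; cv2.circle(im,tuple(int(k) for k in u),2,(0,0,255),-1)
    im=im[y0*6:y1*6,x0*6:x1*6]; cv2.imwrite('pics/o_'+f,im)
E
python3 -c "
import cv2,numpy as np
I=[cv2.copyMakeBorder(cv2.imread('pics/o_'+f+'.png'),0,0,0,0,0) for f in('scene0','side0')]
cv2.imwrite('pics/o.png',np.hstack(I))"
```

```text
[0.44574579 0.04893541 0.024     ]
```

View pics/o.png

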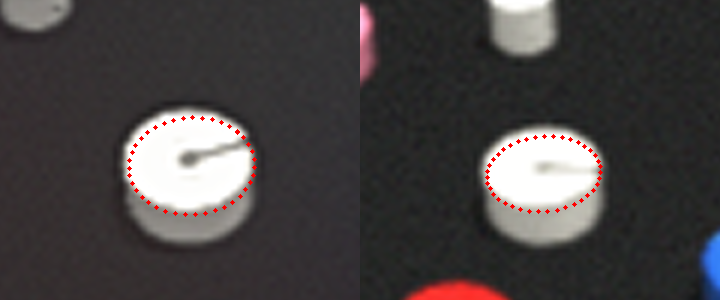

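View pics/o_w1.png

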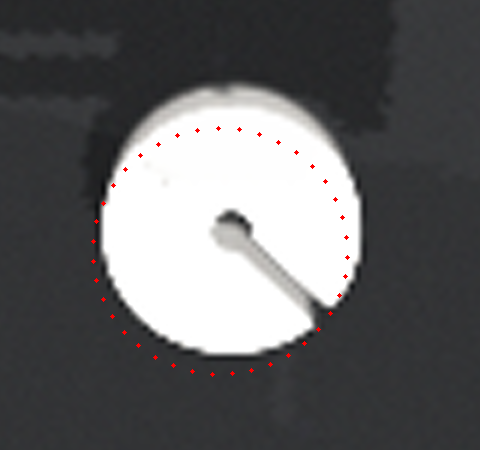

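```bash
python3 - <<'E'
from h import *
jog((0.4458,0.0468,0.004),20)
E
```

```text
t 1.45 yaw 20 shift cm [15.54  0.44  0.24] turn [-0.2 -0.1  0. ]
t 1.45 yaw 200 shift cm [15.54  0.44  0.24] turn [179.8   0.    0.2]
now [0.4453 0.042  0.1594] jaw [ 0.941  0.339 -0.002] x [-0.002 -0.001 -1.   ] F [ 0.2 -0.1  0.9] open 0.0745 q [-0.02 -0.26  1.97 -0.    1.43 -0.37]
```

Emit:
jog_arm(
  targets=[
    [4,0.4,0.2,0,0,0,0.2],
    [8,0.4,0.2,0,0,0,0.2],
    [11,0.4,0.2,0,0,0,0.2],
    [12,0.4,0.2,0,0,0,0.2],
    [12,0.4,0.2,0,0,0,0.2],
  ],
)

```text
t: 2.08
tool_pos: [0.4453, 0.0471, 0.0395]
orientation: [-0.272, 1.556, 0.272]
force: [0.3, 0.1, -0.4]
opening: 0.0745
```

```bash
python3 - <<'E'
from h import *
c=shot('wrist','w2.png'); jog((0.4458,0.0468,0.004),20)
im=cv2.resize(cv2.cvtColor(c['frame'],4),None,fx=1.5,fy=1.5)
cv2.imwrite('pics/w2b.png',im)
E
```

```text
t 2.125 yaw 20 shift cm [ 3.64  0.   -0.04] turn [-0.2 -0.   0. ]
t 2.125 yaw 200 shift cm [ 3.64  0.   -0.04] turn [1.798e+02 1.000e-01 1.000e-01]
now [0.4462 0.0469 0.0404] jaw [ 0.941  0.339 -0.001] x [-0.001 -0.001 -1.   ] F [ 0.9  0.3 -0.7] open 0.0747 q [-0.01 -0.12  2.08 -0.    1.18 -0.35]
```

View pics/w2b.png

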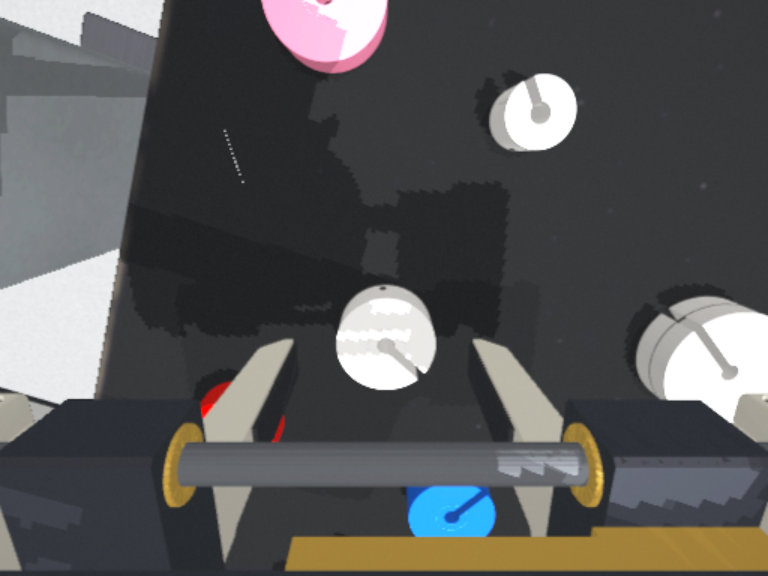

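```bash
python3 - <<'E'
from h import *
c=load('w2.png'); print(ray(c,257,229.7,.024), proj(c,(0.4462,0.0469,0.0404)))
E
```

```text
[0.44656885 0.04742554 0.024     ] [256.29988461 241.01112981]
```

The wrist view puts the weight (257,230) at (0.4466, 0.0474), centred between the fingers.

Emit:
jog_arm(
  targets=[
    [2,-0.05,0,0,0,0,0.2],
    [3.4,-0.05,0,0,0,0,0.2],
    [3.6,-0.05,0,0,0,0,0.2],
    [3.6,-0.05,0,0,0,0,0.2],
  ],
)

```text
t: 2.62
tool_pos: [0.4466, 0.0464, 0.0048]
orientation: [-0.272, 1.554, 0.271]
force: [0.1, 0.8, 0.0]
opening: 0.0742
```

Emit:
jog_arm(
  targets=[
    [0,0,0,0,0,0,0.7],
    [0,0,0,0,0,0,0.7],
    [0,0,0,0,0,0,0.7],
    [0,0,0,0,0,0,0.7],
    [0,0,0,0,0,0,0.7],
  ],
  squeeze=30,
)

```text
t: 3.25
tool_pos: [0.4468, 0.0465, 0.0051]
orientation: [-0.272, 1.554, 0.271]
force: [-1.3, 0.1, 2.3]
opening: 0.0463
```

```bash
python3 - <<'E'
from h import *
c=shot('wrist','w3.png'); jog((0.4458,0.0468,0.004),20)
im=cv2.resize(cv2.cvtColor(c['frame'],4),None,fx=1.5,fy=1.5)
cv2.imwrite('pics/w3b.png',im)
E
```

```text
t 3.3 yaw 20 shift cm [ 0.11  0.07 -0.08] turn [-0.2 -0.   0. ]
t 3.3 yaw 200 shift cm [ 0.11  0.07 -0.08] turn [1.798e+02 1.000e-01 0.000e+00]
now [0.4468 0.0464 0.0051] jaw [ 0.941  0.339 -0.   ] x [ 0.    -0.001 -1.   ] F [-0.3  0.1  2.4] open 0.0464 q [-0.01 -0.05  2.09 -0.    1.1  -0.36]
```

View pics/w3b.png

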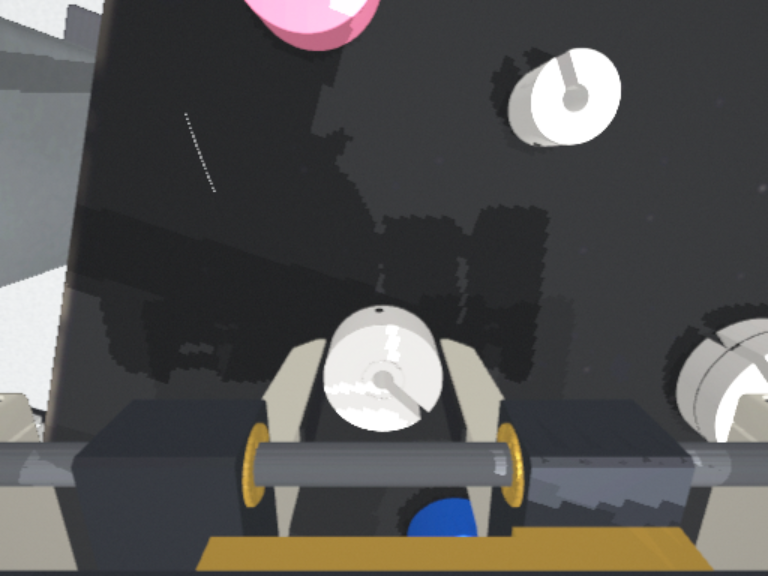

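Gripped: opening 46 mm. The weight's top is at about (255,248) between the pads.

```bash
python3 - <<'E'
from h import *
c=load('w3.png'); X=ray(c,254.5,248,.024);print(X)
R=Ro.from_rotvec(st()['orientation']).as_matrix(); print('off tool',R.T@(X-st()['tool_pos']))
E
```

```text
[0.44501048 0.05034054 0.024     ]
off tool [-0.01892561  0.00426522 -0.00035104]
```

Emit:
jog_arm(
  targets=[
    [-2,0,0,0,0,0,0.7],
    [-6,0,0,0,0,0,0.7],
    [-10,0,0,0,0,0,0.7],
    [-12,0,0,0,0,0,0.7],
    [-12,0,0,0,0,0,0.7],
  ],
)

```text
t: 3.92
tool_pos: [0.4478, 0.0465, 0.1263]
orientation: [-0.273, 1.551, 0.271]
force: [-0.3, 0.0, -3.3]
opening: 0.0463
```

```bash
python3 - <<'E'
from h import *
jog((0.518,-0.163,0.125),20);jog((0.518,-0.163,0.125),0)
E
```

```text
t 3.925 yaw 20 shift cm [  0.17 -22.09  -0.51] turn [-0.2  0.1  0.1]
t 3.925 yaw 200 shift cm [  0.17 -22.09  -0.51] turn [179.8   0.2  -0.2]
now [0.4478 0.0465 0.1263] jaw [0.941 0.34  0.002] x [ 0.003 -0.001 -1.   ] F [-0.3  0.  -3.3] open 0.0463 q [-0.01 -0.23  2.   -0.    1.36 -0.36]
t 3.925 yaw 0 shift cm [  0.17 -22.09  -0.51] turn [19.8  0.2  0.1]
t 3.925 yaw 180 shift cm [  0.17 -22.09  -0.51] turn [-1.602e+02 -1.000e-01  2.000e-01]
now [0.4478 0.0465 0.1263] jaw [0.941 0.34  0.002] x [ 0.003 -0.001 -1.   ] F [-0.3  0.  -3.3] open 0.0463 q [-0.01 -0.23  2.   -0.    1.36 -0.36]
```

Emit:
jog_arm(
  targets=[
    [0.2,-5,-0.1,0,0,0,0.7],
    [0.2,-11,-0.3,0,0,0,0.7],
    [0.2,-17,-0.4,0,0,0,0.7],
    [0.2,-21,-0.5,0,0,0,0.7],
    [0.2,-22.1,-0.5,0,0,0,0.7],
  ],
)

```text
t: 4.55
tool_pos: [0.5172, -0.1649, 0.1222]
orientation: [-0.27, 1.554, 0.27]
force: [-0.1, 0.4, -3.1]
opening: 0.0465
```

Emit:
jog_arm(
  targets=[
    [0,0,0,0,0,0,0.7],
  ],
)

```text
t: 4.68
tool_pos: [0.5162, -0.1647, 0.1205]
orientation: [-0.268, 1.556, 0.27]
force: [-0.9, -0.9, -2.8]
opening: 0.046
```

```bash
python3 - <<'E'
from h import *
for n in ('wrist','scene','side'):
    c=shot(n,n+'4.png')
    im=cv2.cvtColor(c['frame'],4)
    if n=='wrist': im=im
    elif n=='scene': im=cv2.resize(im[120:270,270:400],None,fx=4,fy=4,interpolation=2)
    else: im=cv2.resize(im[150:290,220:340],None,fx=4,fy=4,interpolation=2)
    cv2.imwrite('pics/%s4c.png'%n,im)
jog((0.518,-0.163,0.125),20)
E
```

```text
t 4.825 yaw 20 shift cm [-0.39 -0.01  0.17] turn [-0.3 -0.1 -0.1]
t 4.825 yaw 200 shift cm [-0.39 -0.01  0.17] turn [ 1.797e+02 -2.000e-01  1.000e-01]
now [ 0.5163 -0.1635  0.1211] jaw [ 0.941  0.338 -0.001] x [-0.002  0.001 -1.   ] F [-0.5 -0.5 -2.5] open 0.0468 q [-0.4   0.04  1.76  0.    1.34 -0.75]
```

View pics/scene4c.png

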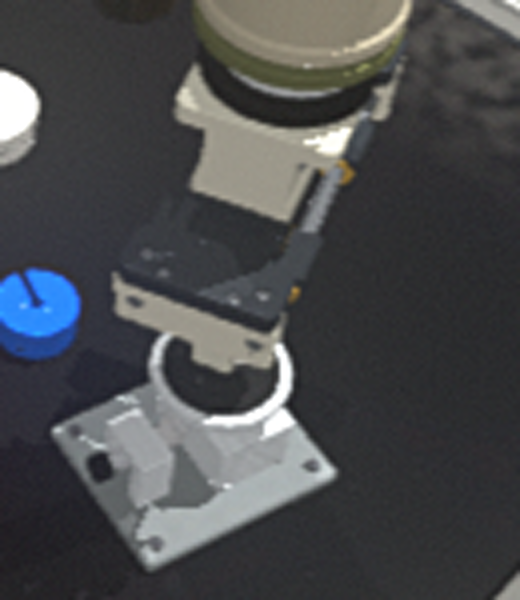

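View pics/side4c.png

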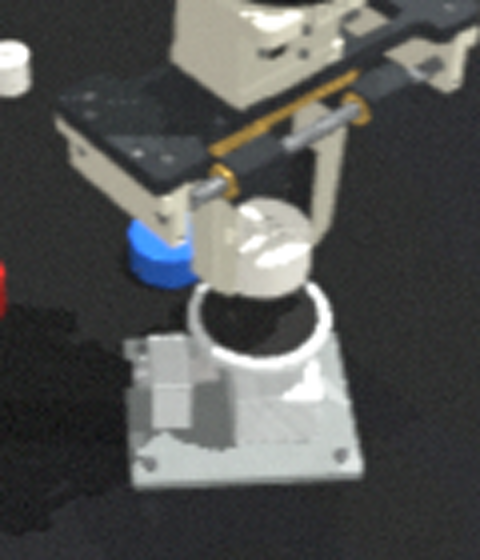

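View pics/wrist4c.png

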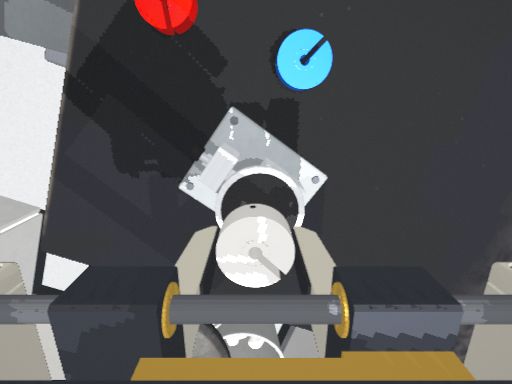

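```bash
cat > ov.py <<'E'
from h import *
def circ(im,c,X,r,col,k,x0,y0):
    for t in np.linspace(0,6.28,60):
        u=(proj(c,(X[0]+r*np.cos(t),X[1]+r*np.sin(t),X[2]))+.5-[x0,y0])*k; cv2.circle(im,tuple(int(v) for v in u),1,col,-1)
def ov(tag,circs,out,boxes):
    ims=[]
    for n,(x0,y0,x1,y1) in boxes.items():
        c=load(n+tag+'.png'); k=4
        im=cv2.resize(cv2.cvtColor(c['frame'],4)[y0:y1,x0:x1],None,fx=k,fy=k,interpolation=2)
        for X,r,col in circs: circ(im,c,X,r,col,k,x0,y0)
        ims.append(im)
    cv2.imwrite(out,np.hstack(ims))
E
python3 - <<'E'
from ov import *
s=st();t=s['tool_pos'];y=Ro.from_rotvec(s['orientation']).as_matrix()[:,1];print(y)
w=t+.003*y
ov('4',[((.518,-.1633,.078),.036,(0,0,255)),((w[0],w[1],t[2]-.005),.0235,(0,255,0)),((w[0],w[1],t[2]+.019),.0235,(255,255,0))],'pics/ov4.png',{'wrist':(200,160,310,300),'side':(250,190,320,330)})
E
```

```text
[-0.33786528  0.94119278  0.00179051]
```

View pics/ov4.png

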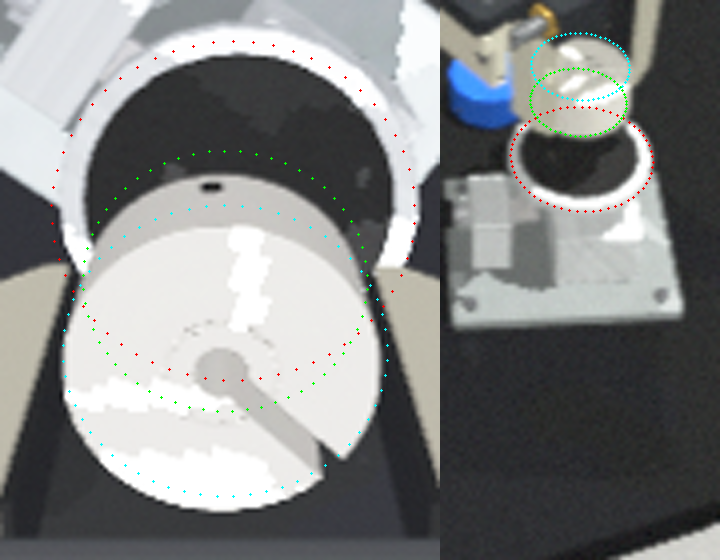

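Emit:
jog_arm(
  targets=[
    [1.5,0,0.15,0,0,0,0.7],
    [3,0,0.15,0,0,0,0.7],
    [3.3,0,0.15,0,0,0,0.7],
    [3.3,0,0.15,0,0,0,0.7],
    [3.3,0,0.15,0,0,0,0.7],
  ],
)

```text
t: 5.45
tool_pos: [0.518, -0.1632, 0.0886]
orientation: [-0.27, 1.555, 0.271]
force: [-0.1, -0.8, -2.2]
opening: 0.0463
```

```bash
python3 - <<'E'
from ov import *
for n in ('wrist','side','scene'): shot(n,n+'5.png')
s=st();t=s['tool_pos'];y=Ro.from_rotvec(s['orientation']).as_matrix()[:,1]
jog((.518,-.163,.083),20)
w=t+.0015*y;print(w)
ov('5',[((.518,-.1633,.078),.036,(0,0,255)),((w[0],w[1],t[2]-.005),.0235,(0,255,0)),((w[0],w[1],t[2]+.019),.0235,(255,255,0))],'pics/ov5.png',{'wrist':(200,160,310,300),'side':(250,190,320,330)})
E
```

```text
t 5.6 yaw 20 shift cm [0.57 0.02 0.  ] turn [-0.3 -0.  -0.1]
t 5.6 yaw 200 shift cm [0.57 0.02 0.  ] turn [ 1.797e+02 -1.000e-01  1.000e-01]
now [ 0.518  -0.1632  0.0887] jaw [ 0.941  0.338 -0.001] x [-0.001  0.001 -1.   ] F [ 0.1  0.3 -3.4] open 0.0463 q [-0.4   0.08  1.79  0.    1.28 -0.74]
[ 0.51753795 -0.16180197  0.08869269]
```

View pics/ov5.png

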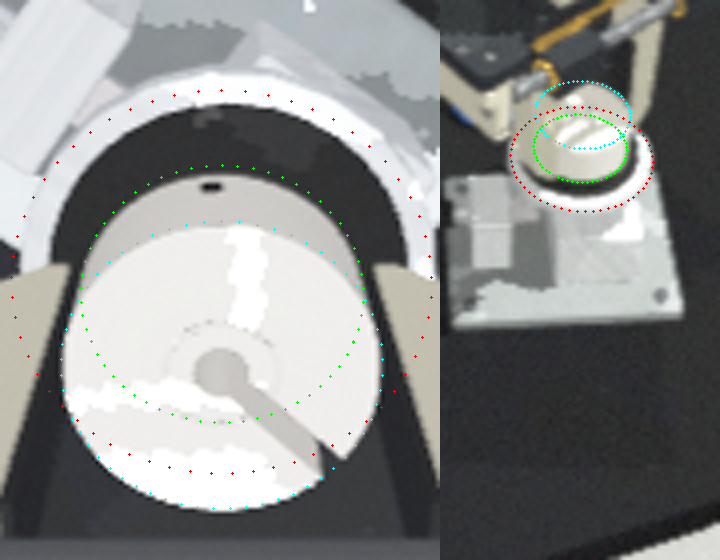

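Emit:
jog_arm(
  targets=[
    [0.3,0.05,0.03,0,0,0,0.7],
    [0.5,0.05,0.03,0,0,0,0.7],
    [0.5,0.05,0.03,0,0,0,0.7],
  ],
)

```text
t: 5.98
tool_pos: [0.5179, -0.1625, 0.0834]
orientation: [-0.269, 1.555, 0.271]
force: [0.2, -0.1, -2.6]
opening: 0.0465
```

```bash
python3 - <<'E'
from ov import *
for n in ('wrist','side'): shot(n,n+'6.png')
s=st();t=s['tool_pos'];y=Ro.from_rotvec(s['orientation']).as_matrix()[:,1]
jog((.518,-.163,.083),20)
w=t+.0010*y;print(w)
ov('6',[((.518,-.1633,.078),.036,(0,0,255)),((w[0],w[1],t[2]-.005),.0235,(0,255,0)),((w[0],w[1],t[2]+.019),.0235,(255,255,0))],'pics/ov6.png',{'wrist':(200,160,310,300),'side':(250,190,320,330)})
E
```

```text
t 6.075 yaw 20 shift cm [ 0.06 -0.03 -0.02] turn [-0.3 -0.  -0.1]
t 6.075 yaw 200 shift cm [ 0.06 -0.03 -0.02] turn [ 1.797e+02 -1.000e-01  1.000e-01]
now [ 0.5181 -0.1626  0.0836] jaw [ 0.941  0.338 -0.001] x [-0.001  0.001 -1.   ] F [ 1.1 -0.2 -2.8] open 0.0466 q [-0.4   0.09  1.79  0.    1.27 -0.74]
[ 0.51776804 -0.16165067  0.08361099]
```

View pics/ov6.png

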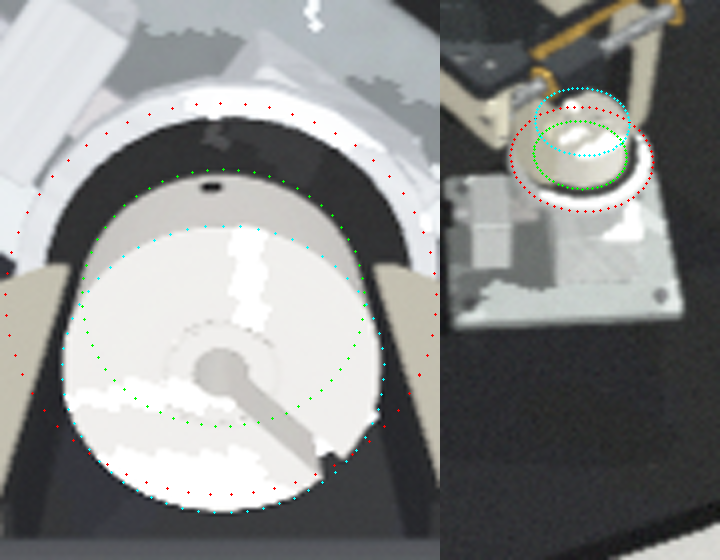

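Both views put the weight about 1.5 mm short of the plate middle along tool +y, judged by its gaps to the plate's dark inner disc. I'll correct that, set it down and release.

Emit:
jog_arm(
  targets=[
    [0,0.15,0.05,0,0,0,0.7],
    [0.1,0.15,0.05,0,0,0,0.7],
    [0.12,0.15,0.05,0,0,0,0.7],
  ],
)

```text
t: 6.45
tool_pos: [0.5182, -0.1609, 0.0829]
orientation: [-0.27, 1.555, 0.271]
force: [-2.4, 1.6, 3.1]
opening: 0.0468
```

Emit:
jog_arm(
  targets=[
    [0,0,0,0,0,0,0.3],
    [0,0,0,0,0,0,0.2],
    [0,0,0,0,0,0,0.2],
    [0,0,0,0,0,0,0.2],
  ],
)

```text
t: 6.95
tool_pos: [0.5183, -0.161, 0.0829]
orientation: [-0.27, 1.555, 0.271]
force: [-0.6, 0.3, 0.4]
opening: 0.0741
```

Emit:
jog_arm(
  targets=[
    [-2,0,0,0,0,0,0.2],
    [-5,0,0,0,0,0,0.2],
    [-6,0,0,0,0,0,0.2],
    [-6,0,0,0,0,0,0.2],
  ],
)

```text
t: 7.45
tool_pos: [0.5188, -0.1612, 0.1434]
orientation: [-0.27, 1.553, 0.271]
force: [0.7, 0.5, -0.2]
opening: 0.0744
```

```bash
python3 - <<'E'
from ov import *
for n in ('wrist','side'): shot(n,n+'7.png')
jog((.5175,-.1605,.11),20)
w=(.518,-.1605)
ov('7',[((.518,-.1605,.078),.036,(0,0,255)),((w[0],w[1],.078),.0235,(0,255,0)),((w[0],w[1],.102),.0235,(255,255,0))],'pics/ov7.png',{'wrist':(190,160,330,300),'side':(250,190,320,330)})
E
```

```text
t 7.55 yaw 20 shift cm [ 3.17  0.03 -0.01] turn [-0.3 -0.1 -0.1]
t 7.55 yaw 200 shift cm [ 3.17  0.03 -0.01] turn [179.7  -0.2   0.2]
now [ 0.5177 -0.1608  0.1417] jaw [ 0.941  0.338 -0.002] x [-0.002  0.001 -1.   ] F [ 0.4 -0.1 -0. ] open 0.0742 q [-0.4   0.03  1.74  0.    1.38 -0.74]
```

View pics/ov7.png

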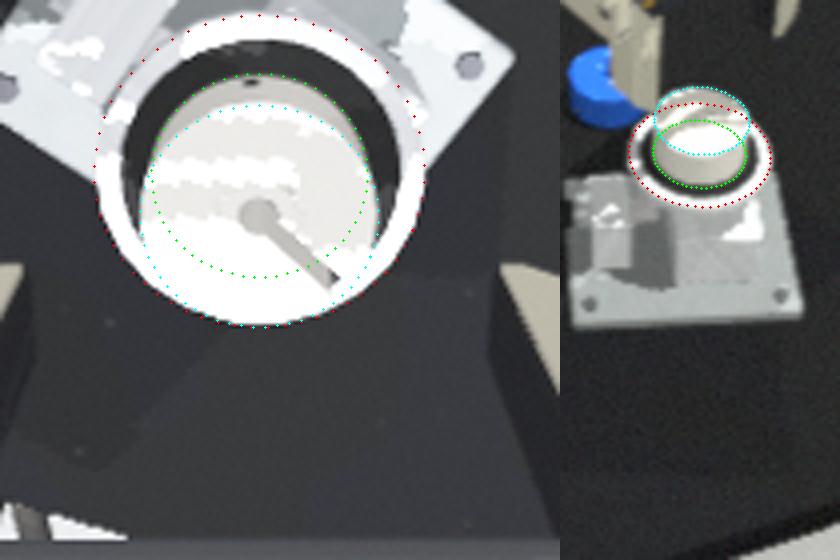

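The weight stands upright, concentric with the plate to about 1 mm in the wrist view, and the fingers are clear. Now I close the fingers to press.

Emit:
jog_arm(
  targets=[
    [0,0,0,0,0,0,1],
    [0.5,0,0,0,0,0,1],
    [0.5,0,0,0,0,0,1],
    [0.5,0,0,0,0,0,1],
    [0.5,0,0,0,0,0,1],
  ],
  squeeze=30,
)

```text
t: 8.18
tool_pos: [0.5178, -0.1608, 0.1368]
orientation: [-0.269, 1.556, 0.272]
force: [-0.1, 1.1, -0.3]
opening: 0.0293
```

Emit:
jog_arm(
  targets=[
    [0,0,0,0,0,0,1],
    [0,0,0,0,0,0,1],
    [0,0,0,0,0,0,1],
    [0,0,0,0,0,0,1],
  ],
)

```text
t: 8.68
tool_pos: [0.5178, -0.1608, 0.1368]
orientation: [-0.269, 1.556, 0.272]
force: [0.2, -0.8, 0.2]
opening: 0.0004
```

```bash
python3 - <<'E'
from h import *
jog((.518,-.1606,.104),20)
E
```

```text
t 8.675 yaw 20 shift cm [3.28 0.01 0.03] turn [-0.3 -0.1 -0.1]
t 8.675 yaw 200 shift cm [3.28 0.01 0.03] turn [ 1.797e+02 -2.000e-01  1.000e-01]
now [ 0.5178 -0.1608  0.1368] jaw [ 0.941  0.338 -0.001] x [-0.002  0.001 -1.   ] F [ 0.2 -0.8  0.2] open 0.0004 q [-0.4   0.03  1.74  0.    1.37 -0.74]
```

Emit:
jog_arm(
  targets=[
    [1.5,0,0,0,0,0,1],
    [2.8,0,0,0,0,0,1],
    [3.2,0,0,0,0,0,1],
    [3.5,0,0,0,0,0,1],
    [3.8,0,0,0,0,0,1],
  ],
)

```text
t: 9.3
tool_pos: [0.5176, -0.1607, 0.0994]
orientation: [-0.269, 1.556, 0.272]
force: [-4.9, 1.8, 8.6]
opening: 0.0004
```

Emit:
jog_arm(
  targets=[
    [0.5,0,0,0,0,0,1],
    [0.9,0,0,0,0,0,1],
    [1.3,0,0,0,0,0,1],
    [1.6,0,0,0,0,0,1],
    [1.8,0,0,0,0,0,1],
  ],
)

```text
t: 9.93
tool_pos: [0.5178, -0.1607, 0.0823]
orientation: [-0.269, 1.556, 0.272]
force: [-4.8, 2.0, 8.7]
opening: 0.0002
```

Emit:
jog_arm(
  targets=[
    [0.1,0,0,0,0,0,1],
    [0.1,0,0,0,0,0,1],
    [0.1,0,0,0,0,0,1],
    [0.1,0,0,0,0,0,1],
    [0.1,0,0,0,0,0,1],
  ],
)

```text
t: 10.55
tool_pos: [0.5178, -0.1607, 0.0823]
orientation: [-0.269, 1.556, 0.272]
force: [-5.7, 0.2, 8.8]
opening: 0.0004
```

```bash
python3 - <<'E'
from ov import *
for n in ('side',): shot(n,n+'8.png')
jog((.518,-.1606,.081),20)
w=(.518,-.1605)
ov('8',[((.518,-.1605,.057),.036,(0,0,255)),((w[0],w[1],.081),.0235,(255,255,0))],'pics/ov8.png',{'side':(230,170,340,300)})
E
```

```text
t 10.6 yaw 20 shift cm [0.13 0.01 0.03] turn [-0.2 -0.1 -0.1]
t 10.6 yaw 200 shift cm [0.13 0.01 0.03] turn [ 1.798e+02 -2.000e-01  1.000e-01]
now [ 0.5178 -0.1607  0.0823] jaw [ 0.941  0.338 -0.002] x [-0.002  0.001 -1.   ] F [-6.   1.6  8.1] open 0.0004 q [-0.4   0.09  1.79  0.    1.27 -0.74]
```

View pics/ov8.png

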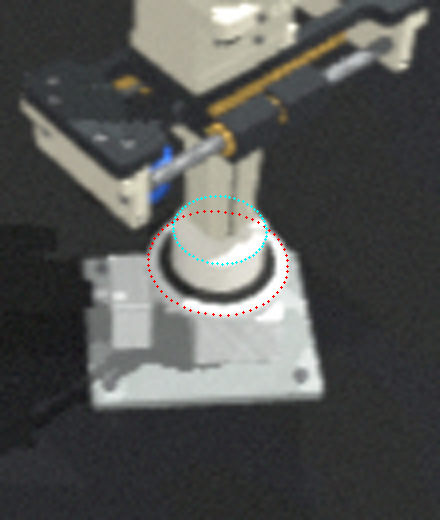

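The plate is down near 58 mm and the weight is upright and centred. I'll press a little deeper so the bolt surely catches.

Emit:
jog_arm(
  targets=[
    [0.2,0,0,0,0,0,1],
    [0.35,0,0,0,0,0,1],
    [0.35,0,0,0,0,0,1],
    [0.35,0,0,0,0,0,1],
    [0.35,0,0,0,0,0,1],
  ],
)

```text
t: 11.22
tool_pos: [0.5178, -0.1608, 0.0803]
orientation: [-0.27, 1.556, 0.272]
force: [-8.1, 3.1, 12.1]
opening: 0.0001
```

Emit:
jog_arm(
  targets=[
    [0,0,0,0,0,0,1],
    [0,0,0,0,0,0,1],
    [0,0,0,0,0,0,1],
    [0,0,0,0,0,0,1],
  ],
)

```text
t: 11.72
tool_pos: [0.5178, -0.1608, 0.0813]
orientation: [-0.27, 1.556, 0.272]
force: [-5.5, 2.4, 7.8]
opening: 0.0003
```

Emit:
jog_arm(
  targets=[
    [-0.15,0,0,0,0,0,1],
    [-0.3,0,0,0,0,0,1],
    [-0.5,0,0,0,0,0,1],
    [-0.7,0,0,0,0,0,1],
    [-0.8,0,0,0,0,0,1],
  ],
)

```text
t: 12.35
tool_pos: [0.518, -0.1609, 0.0894]
orientation: [-0.27, 1.555, 0.272]
force: [0.0, -0.3, 0.2]
opening: 0.0004
```

```bash
python3 - <<'E'
from ov import *
for n in ('side',): shot(n,n+'9.png')
jog((.518,-.1606,.081),20)
w=(.518,-.1605)
ov('9',[((.518,-.1605,.061),.036,(0,0,255)),((w[0],w[1],.085),.0235,(255,255,0))],'pics/ov9.png',{'side':(230,170,340,300)})
E
```

```text
t 12.4 yaw 20 shift cm [0.85 0.02 0.01] turn [-0.2 -0.1 -0.1]
t 12.4 yaw 200 shift cm [0.85 0.02 0.01] turn [ 1.798e+02 -1.000e-01  1.000e-01]
now [ 0.518  -0.1609  0.0895] jaw [ 0.941  0.338 -0.001] x [-0.002  0.001 -1.   ] F [0.5 0.2 0.5] open 0.0008 q [-0.4   0.08  1.79  0.    1.28 -0.74]
```

View pics/ov9.png

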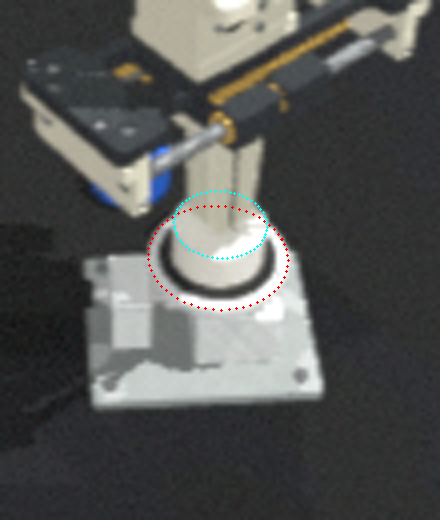

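The force is zero at TCP z = 89 mm, and the plate stayed down at about 61 mm, so it is latched. I'll lift clear and check once more.

Emit:
jog_arm(
  targets=[
    [-2,0,0,0,0,0,1],
    [-5,0,0,0,0,0,1],
    [-8,0,0,0,0,0,1],
    [-8,0,0,0,0,0,1],
    [-8,0,0,0,0,0,1],
  ],
)

```text
t: 13.02
tool_pos: [0.5178, -0.1608, 0.1685]
orientation: [-0.269, 1.556, 0.272]
force: [0.6, 0.8, -1.5]
opening: 0.0006
```

```bash
python3 - <<'E'
from ov import *
for n in ('wrist','side'): shot(n,n+'10.png')
w=(.518,-.1605)
ov('10',[((.518,-.1605,.061),.036,(0,0,255)),((w[0],w[1],.061),.0235,(0,255,0)),((w[0],w[1],.085),.0235,(255,255,0))],'pics/ov10.png',{'wrist':(190,110,310,250),'side':(250,170,320,310)})
print(st()['force'])
E
```

```text
[ 0.39929541 -0.52266365 -0.03232405]
```

View pics/ov10.png

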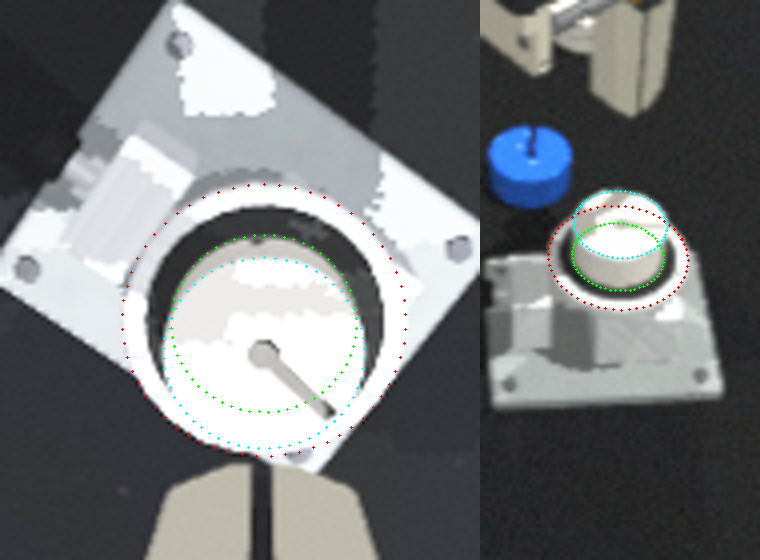

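View pics/side10.png

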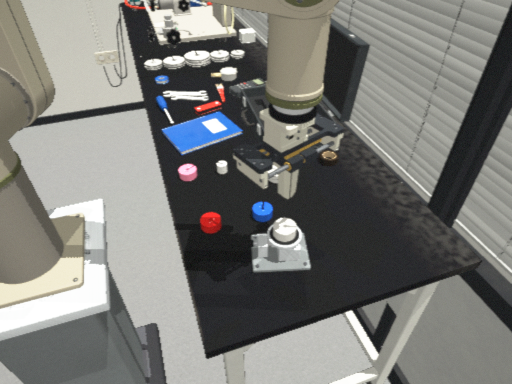

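The plate and weight match the 61 mm overlay. The weight is upright and concentric, the other objects in view are where they were, and the robot is clear.

```bash
python3 -c "
from plant import ticket; print(ticket.close_job())"
```

```text
the job is handed in; nothing more can be done
None
```

The middle-sized weight is upright on the middle of the stage plate. Plate and weight are latched down, and the job was handed in at about 13 s.

I set the weight on the raised plate and let go. I then pressed it with the closed fingertips to about 56 mm plate height, held it there for over half a second, and lifted off.

**Last checks:**
- **Latch:** with the fingers 8 cm clear and no force on the tool, the plate stayed down and its outline fits a 61 mm height in both the wrist and side views.
- **Centring:** the weight is within about 1 mm of the plate middle in the wrist view. The two cameras had disagreed by 2–4 mm on the plate's position before I set the weight down. I corrected the weight's position using its gaps to the plate's dark inner disc.
- **Forces:** the highest tool force I read was about 15 N, at the end of the press. About 8 N of that was sideways; it disappeared on lifting and the weight did not shift.
- **Bystanders:** the smallest weight and the coloured look-alikes are where they were. The largest weight was hidden behind the arm in the last picture, but the arm's path stayed clear of it.

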